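Change over the dish shaker and set its speed

ROBOT

A 6-joint arm with a two-finger parallel gripper is mounted at the origin on a cart in front of the work surface, level with it; the furniture and walls round the work are solid. World frame = base frame: x ahead of the robot, y to its left, z up, the work surface at z = 0. Lengths are in m, angles in degrees, forces in N, time in s.
With the tool pointing down it reaches from about 0.3 to 0.75 m from the base axis. Payload 8.5 kg.
Tool frame: the origin (TCP) lies at the very end of the fingers, on their centre line; the grasp point (between the pads) lies 19 mm behind it (env.tcp_to_grasp is the distance from the TCP to the grasp point, in m); z points along the fingers, y is the line along which they close (so a half turn about z gives the same grasp; the last joint's range is limited). The gripper opens to 85 mm and grips with 20 to 120 N. Pads are 22 mm wide; open, the fingers measure 114 mm over their backs; the gripper's body (76 mm by 85 mm) begins 54 mm behind the grasp point. The pads swing forward as they close: fully open they stand 13 mm farther back than shut.
Start: joints at [-86.133, 21.807, 74.336, -0, 83.858, -12.336], TCP at [0.153, -0.528, 0.231] pointing down, gripper open.
Joint ranges: [-178.18, 178.18], [-50.72, 133.34], [12.68, 142.11], [-81.47, 261.47], [9.98, 163.14], [-165.26, 165.26]. Speed limits (degrees/s): [136.94, 136.94, 180, 180, 180, 180].

INTERFACE

Orientations are given as a 3x3 rotation matrix whose columns are the frame's x, y, z axes.
In Python, from rig import status, get_image, env gives the robot as it stands.
- The arm moves only by the shell command python3 -m handwheel 'ROWS' [FORCE]. ROWS is text: rows parted by semicolons, each of 7 numbers parted by spaces: the shift along the world's x, y, z in cm, then the turn, a rotation vector about the world's x, y, z in degrees, then the opening, from 0 (shut) to 1 (fully open). In form: dx dy dz wx wy wz gripper; .... A call has 1 to 8 rows; each row is the pose to reach, as a shift and turn from the pose commanded when the call began; what a row does not reach only later rows make up. A row lasts 1/12 s, in which the tool goes at most 41.7 mm and 7.16 degrees, less where a joint would pass 70% of its speed; a pose out of reach is approached as far as the arm can. A call with a gripper value outside its range is refused whole. The fingers move at their own pace and stop on an object; FORCE is the grip in N (left out, the last holds). Time passes only in rows, so rows that repeat a pose let the fingers close. It gives the time, the measured TCP pose, the force, the opening and the grip force at its end, in the units of the state.
- status.observe(): the state, without advancing time (a new reading comes with each control period).
- get_image(name): name is "scene" or "top"; returns a dict with "color" (480x640x3 uint8, red, green, blue), "vertical_fov" (degrees; the focal length in pixels is half the picture's height over the tangent of half this angle, whatever the lens; pixels are square), "cx", "cy" (the principal point, pixels), "k1" (the pictures are not rectified: a ray, as slopes to the right and down, at radius r is drawn at 1 + k1 r^2 times it, then the intrinsics apply), "xyz" and "orientation" of the camera in the world. Camera axes: x right, y down, z forward; pixel columns grow to the right and rows downward; lengths in m; the calibration is good to about 2 mm. A picture is of the moment at which its call begins. There is no depth.
- env.close_job(): hands the job in; it is judged then, once.
The state is a dict: "time_s": time; "q": joint angles; "qvel": joint speeds; "joint_efforts": joint torques, N m; "position": TCP position; "tool_rot": TCP orientation; "ft_force": force on the tool from outside, world axes, zero at the start; "wrist_torque": the same for the moment, N m; "grip_width": finger opening in m; "gripper_force": force on a finger pad.
Only numpy, scipy, OpenCV 4.12 (cv2) and the standard library are available. Lean on these libraries where they do the work, as an engineer would, in place of code of your own. Each camera call takes 0.05 s, during which the arm holds its last target. There are 200 camera calls.

TASK

Change over the dish shaker: first turn its speed dial back to the zero mark. Then throw every empty reagent cartridge that lies about into the discard tub, and set every culture dish down flat, open side up, in a pocket of the shaker's platform, one dish to a pocket. When all that is done, turn the dial up until its pointer points at the steel set-point tab beside the scale, and let go; leave the other things on the bench where they are.

Things in the scene. Friction and masses are not known exactly. Their poses are not given: they have to be found in the camera images.
- shaker: dish shaker, a white bench unit 255 (x) x 280 (y) mm that stands fixed; origin on the bench under its middle, x towards its back. Its front half is a dark panel (top at z = 51 mm) with the dial; its back half is an aluminium platform 110 x 280 mm, top at z = 66 mm, centred at x = +65 mm, with three square pockets in a row
- dial (a joint): the shaker's speed dial, rad: 0 at the zero mark (its end stop), growing clockwise seen from above, up to 4.71 at the other stop; 11 white marks 0.471 rad apart run round it from zero, every fifth one longer. It stays where it is left (friction 0.04 N m)
- dial_grip (a point): on the dial's axis, at the height to grip. The dial is a grey disc 60 mm across and 9 mm high with a bar grip across it, 56 mm long (this point's x axis, towards the pointer end), 14 mm thick (y axis), 23 mm high above the disc: the bar runs from 13 mm below this point to 10 mm above it. The white line on the bar's pointer end points along +x of this point
- dial_pointer (a point): the spot 40 mm from the dial's axis to which the pointer points
- rider (a joint): angle of the steel set-point tab beside the dial's scale, measured like the dial's (when the dial reads the same value, its pointer points at the tab). It cannot be pushed by the robot and keeps its place
- rider_tip (a point): the inner tip of the set-point tab, a small steel tab 19 x 9 mm just outside the scale's marks; 40 mm from the dial's axis
- tub: discard tub, open box of white plastic that stands fixed, 200 (its x) x 130 (its y) mm outside, 70 mm high, walls and floor 4 mm; origin on the bench under its middle
- mat: thin black rubber mat 250 (its x) x 140 (its y) x 2 mm on which the dishes stand in a row along its x; fixed; it and the tub stand one to the left and one to the right of the shaker
- pocket_0 (a point): centre of the floor of the left pocket of the platform, a square 66 x 66 mm, 6 mm deep (floor 60 mm above the bench); axes as the shaker's, y along the row of pockets, which are 90 mm apart
- pocket_1 (a point): centre of the floor of the middle pocket of the platform, a square 66 x 66 mm, 6 mm deep (floor 60 mm above the bench); axes as the shaker's, y along the row of pockets, which are 90 mm apart
- pocket_2 (a point): centre of the floor of the right pocket of the platform, a square 66 x 66 mm, 6 mm deep (floor 60 mm above the bench); axes as the shaker's, y along the row of pockets, which are 90 mm apart
- dish_a_center (a point): round culture dish, 60 mm across, 14 mm high, about 30 g; this point is its centre, half-way up; z points out of its open side (up at the start)
- dish_b_center (a point): round culture dish, 60 mm across, 14 mm high, about 30 g; this point is its centre, half-way up; z points out of its open side (up at the start)
- dish_c_center (a point): round culture dish, 60 mm across, 14 mm high, about 30 g; this point is its centre, half-way up; z points out of its open side (up at the start)
- cart_a_center (a point): empty reagent cartridge, a white plastic bar with three grey caps on top, 84 (x) x 30 (y) x 26 (z) mm, about 50 g, at first lying with its long axis across a pocket of the platform, on the platform's top; this point is its centre
- cart_b_center (a point): empty reagent cartridge, a white plastic bar with three grey caps on top, 84 (x) x 30 (y) x 26 (z) mm, about 50 g, at first lying with its long axis across a pocket of the platform, on the platform's top; this point is its centre
- cart_c_center (a point): empty reagent cartridge, a white plastic bar with three grey caps on top, 84 (x) x 30 (y) x 26 (z) mm, about 50 g, at first lying with its long axis across a pocket of the platform, on the platform's top; this point is its centre
- tape_roll: roll of tape 62 mm across, 19 mm high, lying flat; a bystander; origin under its middle
- timer: white bench timer 64 x 62 x 18 mm; a bystander; origin under its middle
- beaker_small: small beaker 44 mm across, 58 mm high; a bystander; origin under its middle
- beaker_large: larger beaker 50 mm across, 68 mm high; a bystander; origin under its middle
- tip_box: pipette tip box 92 x 122 x 76 mm; a bystander; origin under its middle
Things that resemble listed ones, but are neither listed nor needed, are in the scene too. What is shaped like the part that bears cart_a_center but black is not meant.

How it is judged (in metres and radians):
On the way, in this order (a step that is already met when the one before it is completed fails the run):
1. the dial is turned back to the zero mark (value of joint dial below 0.15 rad), for 0.2 s.
2. with the dial at zero, all cartridges are in the tub and all dishes lie flat in pockets (x of cart_a_center in the frame of tub between -0.098 and 0.098 m and y of cart_a_center in the frame of tub between -0.063 and 0.063 m and z of cart_a_center in the frame of tub between 0 and 0.07 m and x of cart_b_center in the frame of tub between -0.098 and 0.098 m and y of cart_b_center in the frame of tub between -0.063 and 0.063 m and z of cart_b_center in the frame of tub between 0 and 0.07 m and x of cart_c_center in the frame of tub between -0.098 and 0.098 m and y of cart_c_center in the frame of tub between -0.063 and 0.063 m and z of cart_c_center in the frame of tub between 0 and 0.07 m and ((horizontal distance between dish_a_center and pocket_0 below 0.009 m and z of dish_a_center in the frame of shaker below 0.07 m and angle between dish_a_center's own z axis and vertical below 0.12 rad) or (horizontal distance between dish_a_center and pocket_1 below 0.009 m and z of dish_a_center in the frame of shaker below 0.07 m and angle between dish_a_center's own z axis and vertical below 0.12 rad) or (horizontal distance between dish_a_center and pocket_2 below 0.009 m and z of dish_a_center in the frame of shaker below 0.07 m and angle between dish_a_center's own z axis and vertical below 0.12 rad)) and ((horizontal distance between dish_b_center and pocket_0 below 0.009 m and z of dish_b_center in the frame of shaker below 0.07 m and angle between dish_b_center's own z axis and vertical below 0.12 rad) or (horizontal distance between dish_b_center and pocket_1 below 0.009 m and z of dish_b_center in the frame of shaker below 0.07 m and angle between dish_b_center's own z axis and vertical below 0.12 rad) or (horizontal distance between dish_b_center and pocket_2 below 0.009 m and z of dish_b_center in the frame of shaker below 0.07 m and angle between dish_b_center's own z axis and vertical below 0.12 rad)) and ((horizontal distance between dish_c_center and pocket_0 below 0.009 m and z of dish_c_center in the frame of shaker below 0.07 m and angle between dish_c_center's own z axis and vertical below 0.12 rad) or (horizontal distance between dish_c_center and pocket_1 below 0.009 m and z of dish_c_center in the frame of shaker below 0.07 m and angle between dish_c_center's own z axis and vertical below 0.12 rad) or (horizontal distance between dish_c_center and pocket_2 below 0.009 m and z of dish_c_center in the frame of shaker below 0.07 m and angle between dish_c_center's own z axis and vertical below 0.12 rad)) and value of joint dial below 0.3 rad), for 0.2 s.
3. the dial is turned up to the set-point tab (distance between dial_pointer and rider_tip below 0.006 m), for 0.2 s.
At the end, for the whole second after the job is handed in: every cartridge lies inside the tub, its centre below the rim; every dish lies flat (within 7 degrees), open side up, in a pocket, centre within 9 mm of the pocket's; the dial's pointer is within 0.15 rad of the set-point tab (6 mm at the tab) (x of cart_a_center in the frame of tub between -0.098 and 0.098 m and y of cart_a_center in the frame of tub between -0.063 and 0.063 m and z of cart_a_center in the frame of tub between 0 and 0.07 m and x of cart_b_center in the frame of tub between -0.098 and 0.098 m and y of cart_b_center in the frame of tub between -0.063 and 0.063 m and z of cart_b_center in the frame of tub between 0 and 0.07 m and x of cart_c_center in the frame of tub between -0.098 and 0.098 m and y of cart_c_center in the frame of tub between -0.063 and 0.063 m and z of cart_c_center in the frame of tub between 0 and 0.07 m and ((horizontal distance between dish_a_center and pocket_0 below 0.009 m and z of dish_a_center in the frame of shaker below 0.07 m and angle between dish_a_center's own z axis and vertical below 0.12 rad) or (horizontal distance between dish_a_center and pocket_1 below 0.009 m and z of dish_a_center in the frame of shaker below 0.07 m and angle between dish_a_center's own z axis and vertical below 0.12 rad) or (horizontal distance between dish_a_center and pocket_2 below 0.009 m and z of dish_a_center in the frame of shaker below 0.07 m and angle between dish_a_center's own z axis and vertical below 0.12 rad)) and ((horizontal distance between dish_b_center and pocket_0 below 0.009 m and z of dish_b_center in the frame of shaker below 0.07 m and angle between dish_b_center's own z axis and vertical below 0.12 rad) or (horizontal distance between dish_b_center and pocket_1 below 0.009 m and z of dish_b_center in the frame of shaker below 0.07 m and angle between dish_b_center's own z axis and vertical below 0.12 rad) or (horizontal distance between dish_b_center and pocket_2 below 0.009 m and z of dish_b_center in the frame of shaker below 0.07 m and angle between dish_b_center's own z axis and vertical below 0.12 rad)) and ((horizontal distance between dish_c_center and pocket_0 below 0.009 m and z of dish_c_center in the frame of shaker below 0.07 m and angle between dish_c_center's own z axis and vertical below 0.12 rad) or (horizontal distance between dish_c_center and pocket_1 below 0.009 m and z of dish_c_center in the frame of shaker below 0.07 m and angle between dish_c_center's own z axis and vertical below 0.12 rad) or (horizontal distance between dish_c_center and pocket_2 below 0.009 m and z of dish_c_center in the frame of shaker below 0.07 m and angle between dish_c_center's own z axis and vertical below 0.12 rad)) and distance between dial_pointer and rider_tip below 0.006 m); the robot touches nothing.
It fails at once if a bystander is pushed more than 4 cm or tipped over (distance of any of tape_roll, timer, beaker_small, beaker_large, tip_box from where it was at the start of the episode above 0.04 m or angle between any of tape_roll, timer, beaker_small, beaker_large, tip_box's own z axis and vertical above 0.5 rad).
Of dish_a, dish_b, dish_c only 2 to 3 are there at a start; the rules pass over those that are not, and their reading is None.
Of cart_a, cart_b, cart_c only 2 to 3 are there at a start; the rules pass over those that are not, and their reading is None.
At some moment in a run one of dish_a, dish_b, dish_c, cart_a, cart_b, cart_c may be knocked a few centimetres aside while the robot is not near it.
It also fails if it takes over 210 s, if anything falls off the work surface, if the arm or the gripper's body presses on something with over 40 N, if the wrist force passes 120 N, or if a joint passes its speed limit or range.

## Working session

There is one attempt and no reset: what is moved stays moved. The work goes in short steps, Python scripts to look and compute and a shell command to move; the robot and the scene stay as the last step left them, time stands still between calls to the robot, and variables do not carry over. Pictures are saved under pics/ and viewed, at most 14 in all, crops included, and the job is handed in when it is done.

```bash
mkdir -p pics; ls
cat > h.py <<'E'
import numpy as np, cv2
from rig import status, get_image, env
def ray(im,u,v):
    f=240/np.tan(np.radians(im["vertical_fov"]/2))
    K=np.array([[f,0,im["cx"]],[0,f,im["cy"]],[0,0,1]])
    d=np.array([(u-im["cx"])/f,(v-im["cy"])/f]); s=d.copy()
    for _ in range(30): s=d/(1+im["k1"]*(s@s))
    return np.array(im["xyz"]),np.array(im["orientation"])@np.array([s[0],s[1],1])
def onz(im,u,v,z):
    o,d=ray(im,u,v); return (o+d*(z-o[2])/d[2])
def proj(im,p):
    f=240/np.tan(np.radians(im["vertical_fov"]/2))
    c=np.array(im["orientation"]).T@(np.array(p)-np.array(im["xyz"])); s=c[:2]/c[2]
    s=s*(1+im["k1"]*(s@s)); return s*f+[im["cx"],im["cy"]]
def save(im,name,crop=None,k=1):
    c=im["color"][:,:,::-1]
    if crop: x0,y0,x1,y1=crop; c=c[y0:y1,x0:x1]
    cv2.imwrite("pics/"+name,cv2.resize(c,None,fx=k,fy=k,interpolation=cv2.INTER_CUBIC))
E
python3 - <<'E'
from h import *
for n in ("top","scene"):
    im=get_image(n); save(im,n+"0.png",k=1.25)
    print({k:v for k,v in im.items() if k!="color"})
print(status.observe())
E
```

```text
pics
{'vertical_fov': 52.59119266212745, 'cx': 319.24171398794124, 'cy': 239.63886881844311, 'k1': -0.020168017827948557, 'xyz': array([0.40942023, 0.02013335, 1.30222643]), 'orientation': array([[ 0.00136347, -0.99540326,  0.09576269],
       [-0.99985544, -0.00297998, -0.01673946],
       [ 0.01694789, -0.09572603, -0.99526343]])}
{'vertical_fov': 42.54369276687138, 'cx': 329.0262785151149, 'cy': 245.55783780511672, 'k1': -0.01695542150087853, 'xyz': array([-0.59519221, -0.96801584,  1.06023448]), 'orientation': array([[ 0.65964722, -0.41099337,  0.62924557],
       [-0.75157152, -0.36340341,  0.55052539],
       [ 0.0024077 , -0.8360756 , -0.54860897]])}
{'time_s': 0.1, 'q': array([-8.61351884e+01,  2.18372622e+01,  7.43804088e+01, -4.88141408e-04,
        8.38593389e+01, -1.23357480e+01]), 'qvel': array([-0.06507389, -0.09620423, -0.14921083,  0.02476114,  0.16156862,
        0.0375985 ]), 'joint_efforts': array([ 2.97017104e-03, -4.49223661e+01, -2.31653810e+01, -1.66583450e-04,
        3.69833841e-03, -1.26100474e-05]), 'position': array([ 0.15342718, -0.52787988,  0.2307723 ]), 'tool_rot': array([[ 9.60290719e-01,  2.79001300e-01, -9.90456940e-05],
       [ 2.79001178e-01, -9.60289824e-01,  1.34044875e-03],
       [ 2.78874373e-04, -1.31485436e-03, -9.99999097e-01]]), 'ft_force': array([-1.06869525,  0.50792659,  0.45492706]), 'wrist_torque': array([-0.06285296, -0.02353407, -0.04163949]), 'gripper_force': 0.0, 'grip_width': 0.08532091509164383}
```

View pics/top0.png

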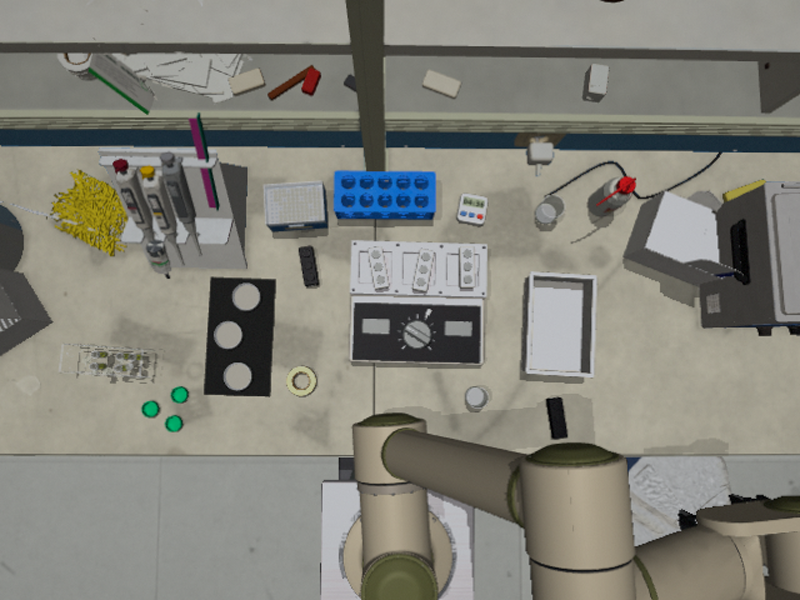

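View pics/scene0.png

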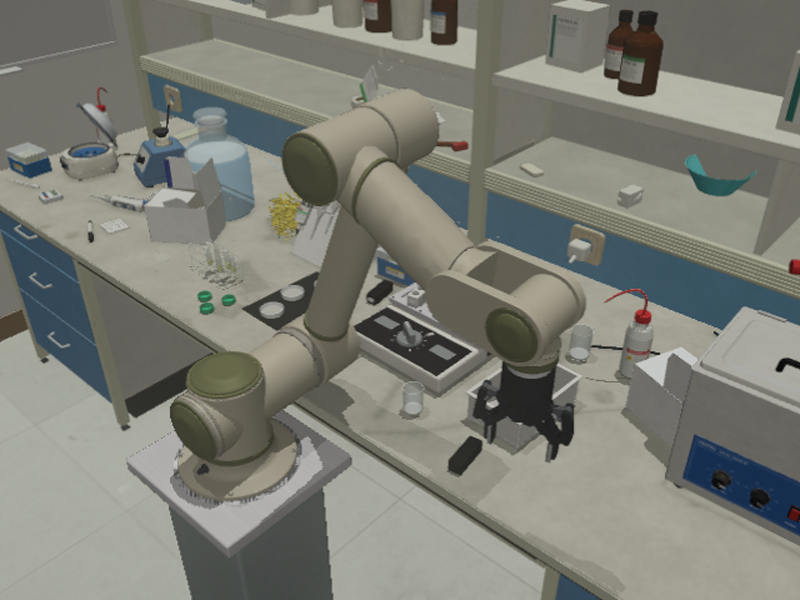

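The top view shows (scaled px) three carts at (378,268), (424,270) and (468,267). The dishes are at (245,296), (228,335) and (237,376), the dial is at (417,334), the tab at about (428,314) and the tub at (560,325). The black bars are decoys. Next I'll look closer and measure.

Run:
```python
from h import *
im=get_image("top"); save(im,"c0.png",(270,185,400,300),6)
def blobs(crop,z,fn,amin):
    x0,y0,x1,y1=crop; c=im["color"][y0:y1,x0:x1]; m=fn(cv2.cvtColor(c,cv2.COLOR_RGB2HSV)).astype(np.uint8)
    for k in cv2.findContours(m,cv2.RETR_EXTERNAL,cv2.CHAIN_APPROX_NONE)[0]:
        a=cv2.contourArea(k)
        if a<amin: continue
        (u,v),(w,h),t=cv2.minAreaRect(k); u+=x0;v+=y0
        print(np.round([u,v],1),np.round([w,h,t],1),a,onz(im,u,v,z).round(4))
print("dish");blobs((160,220,222,320),.012,lambda h:h[...,2]>110,150)
print("tub");blobs((405,205,490,315),.07,lambda h:(h[...,2]>190)&(h[...,1]<25),800)
print("shaker panel");blobs((270,230,400,300),.051,lambda h:h[...,2]<70,800)
print("shaker all");blobs((262,180,400,300),.06,lambda h:(h[...,2]>195)&(h[...,1]<25),300)
for n,u,v,z in (("tape",241,305,.02),("beakerS",381,318,0.03),("dial",333.5,267,.075)): print(n,onz(im,u,v,z).round(3))
```

```text
dish
[190.5 269.5] [61. 99. -0.] 6039.0 [0.4532 0.339  0.012 ]
tub
[445.1 263.3] [37.7 64.3  1.7] 2302.5 [ 0.4683 -0.3219  0.07  ]
shaker panel
[333.  266.1] [101.1  45.3   1.5] 4395.0 [ 0.4614 -0.0365  0.051 ]
shaker all
tape [0.361 0.203 0.02 ]
beakerS [ 0.328 -0.162  0.03 ]
dial [ 0.458 -0.037  0.075]
```

View pics/c0.png

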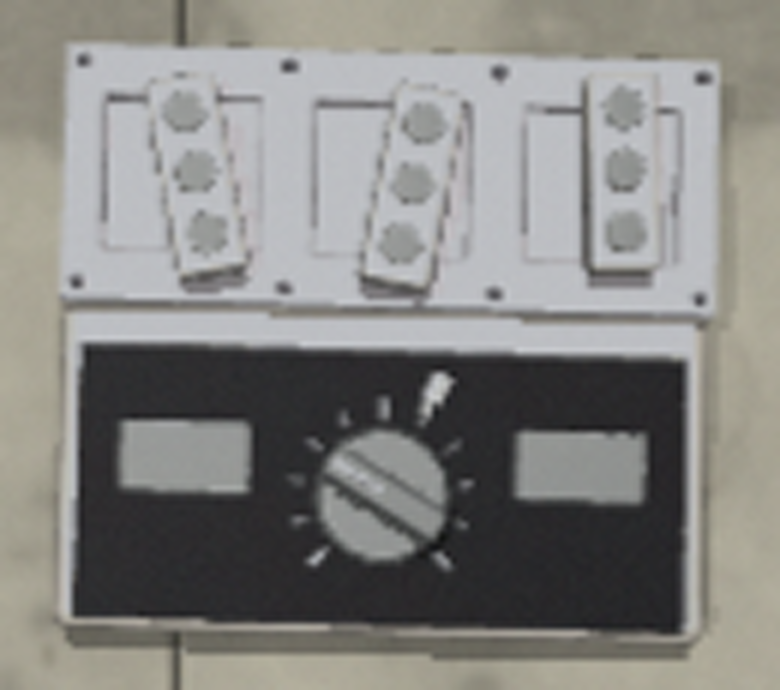

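The close crop (6x, offset 270,185) shows the dial centre at (382,497), with its pointer up-left at about (330,463). The zero mark is at (317,557), the tab at (432,398) and the carts at about (196,172), (411,183) and (624,170). Next I'll turn these into world positions.

Run:
```python
from h import *
im=get_image("top")
P=lambda u,v,z: onz(im,270+u/6-.4,185+v/6-.4,z)
# platform corners z=.066
c=[P(*p,.066) for p in ((67,43),(719,62),(713,318),(62,299))]
print("plat",np.round(c,4)); m=np.mean(c,0); e=c[0]-c[1]+c[3]-c[2]; yaw=np.degrees(np.arctan2(-e[0],e[1]))
print("plat centre",m.round(4),"yaw",yaw,"len",np.linalg.norm(e)/2)
ya=np.radians(yaw); X=np.array([np.cos(ya),np.sin(ya),0]);Y=np.array([-np.sin(ya),np.cos(ya),0])
for i in (1,0,-1): print("pocket",(m+i*.09*Y).round(4))
dc=P(382,497,.060); print("dial",dc.round(4), "shaker",(m-.065*X).round(4))
z0=P(317,557,.051)-dc; s1=P(443,562,.051)-dc; r=P(432,398,.052)-dc; b1=P(340,453,.083);b2=P(322,480,.083); e1=P(447,510,.083);e2=P(432,546,.083)
ang=lambda d:np.degrees(np.arctan2(d[1],d[0]))
print("zero",ang(z0),"stop",ang(s1),"rider",ang(r)); print("ptr line",ang(P(330,463,.083)-dc)," bar",ang((b1+b2)/2-(e1+e2)/2), ang(P(340,447,.083)-P(447,510,.083)))
for q in (((184,110),(207,234)),((424,122),(401,243)),((625,108),(626,231))):
    a,b=[P(*t,.093) for t in q]; print("cart",((a+b)/2).round(4),"dir",ang(a-b).round(1))
g=cv2.cvtColor(im["color"],cv2.COLOR_RGB2GRAY)[218:322,162:222]
k=cv2.HoughCircles(cv2.resize(g,None,fx=4,fy=4,interpolation=cv2.INTER_CUBIC),cv2.HOUGH_GRADIENT,1,60,param1=100,param2=20,minRadius=36,maxRadius=56)
for u,v,r_ in k[0]: print("dish",onz(im,162+u/4-.4,218+v/4-.4,.014).round(4),r_/4)
```

```text
plat [[ 0.6521  0.0988  0.066 ]
 [ 0.6452 -0.1822  0.066 ]
 [ 0.5342 -0.1782  0.066 ]
 [ 0.5414  0.0999  0.066 ]]
plat centre [ 0.5932 -0.0404  0.066 ] yaw -1.459423323182311 len 0.2796070103162279
pocket [0.5955 0.0495 0.066 ]
pocket [ 0.5932 -0.0404  0.066 ]
pocket [ 0.5909 -0.1304  0.066 ]
dial [ 0.4576 -0.0367  0.06  ] shaker [ 0.5282 -0.0388  0.066 ]
zero 132.7310261722618 stop -135.95683239993753 rider -27.09036397126765
ptr line 59.786896262406586  bar 60.55654912684644 59.596390362905346
cart [0.5923 0.0428 0.093 ] dir 10.7
cart [ 0.5882 -0.0482  0.093 ] dir -10.8
cart [ 0.5941 -0.1378  0.093 ] dir -0.1
dish [0.4591 0.3618 0.014 ] 11.375
dish [0.5388 0.3249 0.014 ] 11.425
dish [0.3706 0.3397 0.014 ] 11.075
```

```bash
python3 -m handwheel '15 24.5 -3 0 0 22 1;15 24.5 -3 0 0 22 1;15 24.5 -3 0 0 22 1;15 24.5 -3 0 0 22 1;15 24.5 -3 0 0 22 1;15 24.5 -3 0 0 22 1;15 24.5 -3 0 0 22 1;15 24.5 -3 0 0 22 1' 40; python3 -m handwheel '15.5 24.6 -7 0 0 22 0.4;15.5 24.6 -7 0 0 22 0.4;15.5 24.6 -7 0 0 22 0.4;15.5 24.6 -7 0 0 22 0.4;15.5 24.6 -7 0 0 22 0.4;15.5 24.6 -7 0 0 22 0.4;15.5 24.6 -7 0 0 22 0.4;15.5 24.6 -7 0 0 22 0.4'
```

```text
time_s: 0.87
position: [0.3052, -0.2776, 0.2008]
tool_rot: [[0.783, 0.623, -0.0], [0.623, -0.783, 0.003], [0.002, -0.002, -1.0]]
ft_force: [0.2, 0.4, 0.4]
grip_width: 0.085
gripper_force: 0.0
time_s: 1.53
position: [0.4598, -0.0329, 0.1299]
tool_rot: [[0.493, 0.87, -0.001], [0.87, -0.493, 0.002], [0.001, -0.002, -1.0]]
ft_force: [-0.4, -0.2, -0.8]
grip_width: 0.0339
gripper_force: 0.0
```

```bash
python3 -m handwheel '-0.2 -0.4 -3 0 0 0 0.4;-0.2 -0.4 -5 0 0 0 0.4;-0.2 -0.4 -6.5 0 0 0 0.4;-0.2 -0.4 -6.5 0 0 0 0.4;-0.2 -0.4 -6.5 0 0 0 0.4'; python3 -m handwheel '0 0 0 0 0 0 0;0 0 0 0 0 0 0;0 0 0 0 0 0 0;0 0 0 0 0 0 0;0 0 0 0 0 0 0;0 0 0 0 0 0 0' 40
python3 - <<'E'
from h import *
save(get_image("top"),"d1.png",(270,185,400,300),4)
E
```

```text
time_s: 1.95
position: [0.4564, -0.0415, 0.0663]
tool_rot: [[0.497, 0.868, -0.001], [0.868, -0.497, 0.0], [-0.0, -0.001, -1.0]]
ft_force: [1.1, -0.5, -0.3]
grip_width: 0.0344
gripper_force: 0.0
time_s: 2.45
position: [0.455, -0.0406, 0.0674]
tool_rot: [[0.497, 0.868, -0.002], [0.868, -0.497, 0.001], [-0.001, -0.003, -1.0]]
ft_force: [-8.6, 2.2, 8.6]
grip_width: 0.013
gripper_force: 40.5
```

View pics/d1.png

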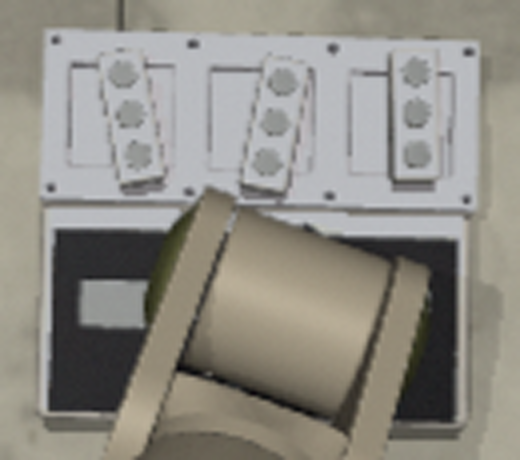

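```bash
python3 -m handwheel '0.2 0.3 0.1 0 0 0 0;0.2 0.3 0.1 0 0 6 0;0.2 0.3 0.1 0 0 12 0;0.2 0.3 0.1 0 0 18 0;0.2 0.3 0.1 0 0 24 0;0.2 0.3 0.1 0 0 30 0;0.2 0.3 0.1 0 0 36 0;0.2 0.3 0.1 0 0 42 0'; python3 -m handwheel '0 0 0 0 0 6 0;0 0 0 0 0 12 0;0 0 0 0 0 18 0;0 0 0 0 0 24 0;0 0 0 0 0 29 0;0 0 0 0 0 32 0;0 0 0 0 0 32 0'; python3 -c "
from rig import status;print(status.observe()['wrist_torque'])"
```

```text
time_s: 3.17
position: [0.4573, -0.0401, 0.0675]
tool_rot: [[-0.217, 0.976, -0.003], [0.976, 0.217, -0.003], [-0.003, -0.003, -1.0]]
ft_force: [-6.1, -14.5, -8.2]
grip_width: 0.0131
gripper_force: 39.3
time_s: 3.75
position: [0.4586, -0.0395, 0.0676]
tool_rot: [[-0.699, 0.715, 0.0], [0.715, 0.699, -0.002], [-0.002, -0.001, -1.0]]
ft_force: [0.1, -8.8, -11.1]
grip_width: 0.0128
gripper_force: 39.1
[-1.29917198  0.10274577 -0.35919831]
```

```bash
python3 -m handwheel '0 0 0 0 0 -1 0.4;0 0 0 0 0 -1 0.4;0 0 0 0 0 -1 0.4;0 0 0 0 0 -1 0.4'; python3 -m handwheel '0 0 4 0 0 0 0.5;0 0 8 0 0 0 0.5;0 -10 10 0 0 -40 0.5;0 -18 10 0 0 -50 0.5;0 -18 10 0 0 -50 0.5;0 -18 10 0 0 -50 0.5;0 -18 10 0 0 -50 0.5;0 -18 10 0 0 -50 0.5'
python3 - <<'E'
from h import *
save(get_image("top"),"d2.png",(270,185,400,300),5)
E
```

```text
time_s: 4.08
position: [0.4587, -0.0381, 0.0679]
tool_rot: [[-0.685, 0.729, 0.001], [0.729, 0.685, -0.0], [-0.001, 0.001, -1.0]]
ft_force: [1.0, 0.6, 0.4]
grip_width: 0.0346
gripper_force: 0.0
time_s: 4.75
position: [0.4585, -0.2218, 0.1677]
tool_rot: [[0.006, 1.0, 0.001], [1.0, -0.006, -0.002], [-0.002, 0.001, -1.0]]
ft_force: [-0.6, 0.5, 0.8]
grip_width: 0.0426
gripper_force: 0.0
```

View pics/d2.png

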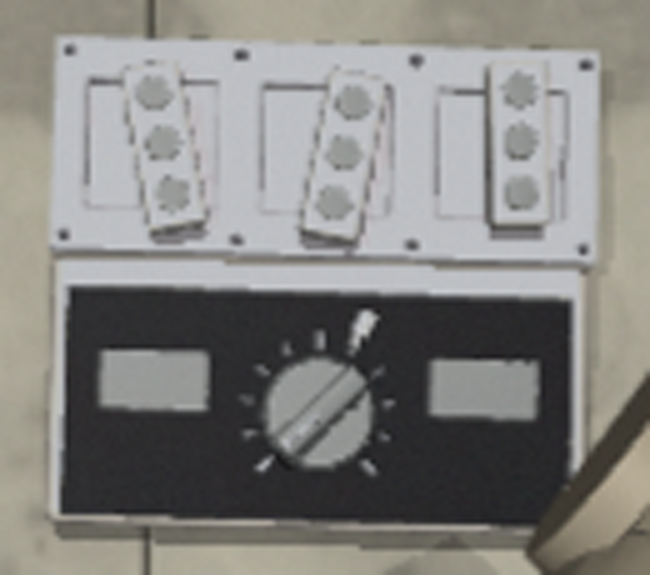

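```bash
python3 -m handwheel '13.5 8.4 0 0 0 -57 0.6;13.5 8.4 0 0 0 -57 0.6;13.5 8.4 0 0 0 -57 0.6;13.5 8.4 0 0 0 -57 0.6;13.5 8.4 0 0 0 -57 0.6;13.5 8.4 0 0 0 -57 0.6;13.5 8.4 0 0 0 -57 0.6;13.5 8.4 0 0 0 -57 0.6'; python3 -m handwheel '0 0 -2 0 0 -7 0.6;0 0 -3 0 0 -14 0.6;0 0 -4 0 0 -21 0.6;0 0 -4 0 0 -28 0.6;0 0 -4 0 0 -32 0.6;0 0 -4 0 0 -32 0.6'
```

```text
time_s: 5.47
position: [0.5935, -0.133, 0.1673]
tool_rot: [[0.826, 0.564, -0.0], [0.564, -0.826, 0.0], [-0.0, -0.0, -1.0]]
ft_force: [-0.3, -0.1, -0.7]
grip_width: 0.0512
gripper_force: 0.0
time_s: 5.97
position: [0.5934, -0.1334, 0.1273]
tool_rot: [[0.999, 0.044, -0.0], [0.044, -0.999, 0.0], [-0.0, -0.0, -1.0]]
ft_force: [-1.0, -0.3, -0.6]
grip_width: 0.0509
gripper_force: 0.0
```

```bash
python3 -m handwheel '0 -0.4 -2 0 0 -2.5 0.6;0 -0.4 -4 0 0 -2.5 0.6;0 -0.4 -5.4 0 0 -2.5 0.6;0 -0.4 -5.4 0 0 -2.5 0;0 -0.4 -5.4 0 0 -2.5 0;0 -0.4 -5.4 0 0 -2.5 0;0 -0.4 -5.4 0 0 -2.5 0;0 -0.4 -5.4 0 0 -2.5 0' 30;  python3 -m handwheel '0 0 2 0 0 0 0;0 0 5 0 0 0 0;0 0 9 0 0 0 0;0 0 9 0 0 0 0'
```

```text
time_s: 6.63
position: [0.5939, -0.1382, 0.0743]
tool_rot: [[1.0, -0.0, 0.002], [-0.0, -1.0, -0.001], [0.002, 0.001, -1.0]]
ft_force: [0.9, -0.0, 0.3]
grip_width: 0.0294
gripper_force: 33.7
time_s: 6.97
position: [0.5961, -0.1392, 0.1715]
tool_rot: [[1.0, -0.0, 0.012], [-0.0, -1.0, -0.006], [0.012, 0.006, -1.0]]
ft_force: [0.7, 0.2, 0.1]
grip_width: 0.0295
gripper_force: 33.8
```

```bash
python3 -m handwheel '-7.2 -18.9 0 0 0 57 0;-7.2 -18.9 0 0 0 57 0;-7.2 -18.9 0 0 0 57 0;-7.2 -18.9 0 0 0 57 0;-7.2 -18.9 0 0 0 57 0;-7.2 -18.9 0 0 0 57 0;-7.2 -18.9 0 0 0 57 0;-7.2 -18.9 0 0 0 57 0'; python3 -m handwheel '0 0 0 0 0 7 0;0 0 0 0 0 14 0;0 0 -2 0 0 21 0;0 0 -4 0 0 28 0;0 0 -5 0 0 33 0;0 0 -5 0 0 33 0;0 0 -5 0 0 33 0'
python3 - <<'E'
from h import *
for p in ((528,273),(596,275),(592,381),(523,376)): print(onz(get_image("top"),p[0]/1.25-.3,p[1]/1.25-.3,.07).round(4))
E
```

```text
time_s: 7.63
position: [0.521, -0.3282, 0.1637]
tool_rot: [[0.563, 0.826, 0.001], [0.826, -0.563, -0.001], [-0.0, 0.001, -1.0]]
ft_force: [0.0, 0.3, 0.2]
grip_width: 0.0289
gripper_force: 33.7
time_s: 8.22
position: [0.5216, -0.3272, 0.1137]
tool_rot: [[0.03, 1.0, 0.0], [1.0, -0.03, -0.0], [-0.0, 0.0, -1.0]]
ft_force: [-0.2, -0.4, -0.2]
grip_width: 0.0293
gripper_force: 33.7
[ 0.5844 -0.2651  0.07  ]
[ 0.5809 -0.4062  0.07  ]
[ 0.3639 -0.3916  0.07  ]
[ 0.374 -0.251  0.07 ]
```

```bash
python3 -m handwheel '0 0 -3 0 0 0 0;0 0 -6 0 0 0 0;0 0 -8 0 0 0 0;0 0 -8 0 0 0 0;0 0 -8 0 0 0 0.45;0 0 -8 0 0 0 0.45;0 0 -8 0 0 0 0.45;0 0 -8 0 0 0 0.45';  python3 -m handwheel '0 0 4 0 0 0 0.45;0 0 8 0 0 0 0.45;0 3 12 0 0 -7 0.5;3 6 13 0 0 -14 0.6;6.5 10 13 0 0 -21 0.6;6.5 14 13 0 0 -28 0.6;6.5 18 13 0 0 -35 0.6;6.5 22 13 0 0 -42 0.6'; python3 -m handwheel '0 3 0 0 0 -7 0.6;0 6 0 0 0 -14 0.6;0 6 0 0 0 -21 0.6;0 6 0 0 0 -28 0.6;0 6 0 0 0 -35 0.6;0 6 0 0 0 -42 0.6;0 6 0 0 0 -49 0.6;0 6 0 0 0 -57 0.6'
```

```text
time_s: 9.08
position: [0.5221, -0.3277, 0.035]
tool_rot: [[0.027, 1.0, 0.002], [1.0, -0.027, -0.002], [-0.002, 0.002, -1.0]]
ft_force: [0.4, -0.2, 0.3]
grip_width: 0.0382
gripper_force: 0.0
time_s: 9.75
position: [0.5867, -0.1221, 0.1642]
tool_rot: [[0.686, 0.727, 0.002], [0.727, -0.686, -0.001], [0.001, 0.002, -1.0]]
ft_force: [1.0, 0.0, -0.6]
grip_width: 0.051
gripper_force: 0.0
time_s: 10.42
position: [0.5863, -0.0638, 0.1644]
tool_rot: [[0.986, -0.165, 0.002], [-0.165, -0.986, -0.001], [0.002, 0.0, -1.0]]
ft_force: [0.4, 0.2, 0.1]
grip_width: 0.0513
gripper_force: 0.0
```

```bash
python3 -m handwheel '0.2 1.5 -3 0 0 -1 0.6;0.2 1.5 -6 0 0 -1 0.6;0.2 1.5 -9.1 0 0 -1 0.6;0.2 1.5 -9.1 0 0 -1 0.6;0.2 1.5 -9.1 0 0 -1 0;0.2 1.5 -9.1 0 0 -1 0;0.2 1.5 -9.1 0 0 -1 0;0.2 1.5 -9.1 0 0 -1 0' 30;  python3 -m handwheel '0 0 0 0 0 0 0;0 0 3 0 0 0 0;0 0 6 0 0 0 0;0 0 9 0 0 0 0;0 0 9 0 0 0 0'
```

```text
time_s: 11.08
position: [0.5891, -0.0492, 0.0745]
tool_rot: [[0.984, -0.176, 0.004], [-0.176, -0.984, -0.001], [0.004, 0.0, -1.0]]
ft_force: [-0.6, -0.4, 6.4]
grip_width: 0.0293
gripper_force: 32.0
time_s: 11.5
position: [0.5905, -0.0494, 0.1692]
tool_rot: [[0.984, -0.176, 0.011], [-0.176, -0.984, -0.003], [0.012, 0.001, -1.0]]
ft_force: [-0.1, 0.3, 0.2]
grip_width: 0.0293
gripper_force: 31.4
```

```bash
python3 -m handwheel '-12 -28 0 0 0 57 0;-12 -28 0 0 0 57 0;-12 -28 0 0 0 57 0;-12 -28 0 0 0 57 0;-12 -28 0 0 0 57 0;-12 -28 0 0 0 57 0;-12 -28 0 0 0 57 0;-12 -28 0 0 0 57 0'; python3 -m handwheel '0 0 0 0 0 7 0;0 0 0 0 0 14 0;0 0 0 0 0 21 0;0 0 0 0 0 28 0;0 0 -2 0 0 35 0;0 0 -4 0 0 42 0;0 0 -5 0 0 43 0;0 0 -5 0 0 43 0'; python3 -m handwheel '0 0 -3 0 0 0 0;0 0 -6 0 0 0 0;0 0 -8 0 0 0 0;0 0 -8 0 0 0 0;0 0 -8 0 0 0 0.45;0 0 -8 0 0 0 0.45;0 0 -8 0 0 0 0.45;0 0 -8 0 0 0 0.45'
```

```text
time_s: 12.17
position: [0.4671, -0.3306, 0.1628]
tool_rot: [[0.726, 0.688, 0.001], [0.688, -0.726, -0.001], [-0.0, 0.001, -1.0]]
ft_force: [1.5, -0.1, -1.2]
grip_width: 0.0293
gripper_force: 31.4
time_s: 12.83
position: [0.4675, -0.3279, 0.1105]
tool_rot: [[0.069, 0.998, -0.003], [0.998, -0.069, 0.003], [0.003, -0.003, -1.0]]
ft_force: [-0.2, 0.6, 0.4]
grip_width: 0.0292
gripper_force: 31.3
time_s: 13.5
position: [0.4688, -0.3292, 0.0339]
tool_rot: [[0.067, 0.998, 0.002], [0.998, -0.067, -0.002], [-0.002, 0.002, -1.0]]
ft_force: [0.1, -0.4, -0.0]
grip_width: 0.0385
gripper_force: 0.0
```

```bash
python3 -m handwheel '0 0 4 0 0 0 0.45;0 0 8 0 0 0 0.45;0 3 12 0 0 -7 0.5;3 6 13 0 0 -14 0.6;6.5 10 13 0 0 -21 0.6;10 14 13 0 0 -28 0.6;12 18 13 0 0 -35 0.6;12 22 13 0 0 -42 0.6'; python3 -m handwheel '0 4 0 0 0 -7 0.6;0 8 0 0 0 -14 0.6;0 12 0 0 0 -21 0.6;0 14 0 0 0 -28 0.6;0 14 0 0 0 -35 0.6;0 14 0 0 0 -37 0.6;0 14 0 0 0 -37 0.6'
python3 - <<'E'
from h import *
im=get_image("top"); save(im,"e1.png",(160,180,500,325),2.3)
print(status.observe()['position'])
E
```

```text
time_s: 14.17
position: [0.5778, -0.1472, 0.1632]
tool_rot: [[0.7, 0.714, 0.003], [0.714, -0.7, -0.001], [0.001, 0.003, -1.0]]
ft_force: [-0.4, -0.3, 0.3]
grip_width: 0.0512
gripper_force: 0.0
time_s: 14.75
position: [0.5761, -0.0076, 0.1631]
tool_rot: [[0.988, 0.155, 0.001], [0.155, -0.988, -0.0], [0.001, 0.001, -1.0]]
ft_force: [0.4, 0.4, 0.8]
grip_width: 0.0512
gripper_force: 0.0
[ 0.57610186 -0.00797547  0.16298653]
```

View pics/e1.png

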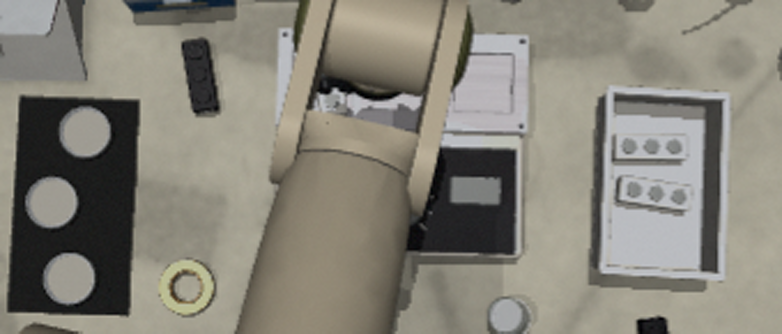

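Two carts are in the tub at (650,147) and (653,192), and the dishes look unmoved. Now the third cart.

```bash
python3 -m handwheel '1.6 4 0 0 0 1.8 0.6;1.6 5 -2 0 0 1.8 0.6;1.6 5 -5 0 0 1.8 0.6;1.6 5 -9 0 0 1.8 0.6;1.6 5 -9 0 0 1.8 0.6;1.6 5 -9 0 0 1.8 0;1.6 5 -9 0 0 1.8 0;1.6 5 -9 0 0 1.8 0' 30;  python3 -m handwheel '0 0 0 0 0 0 0;0 0 0 0 0 0 0;0 0 3 0 0 0 0;0 0 6 0 0 0 0;0 0 9 0 0 0 0;0 0 9 0 0 0 0'
```

```text
time_s: 15.47
position: [0.5933, 0.0414, 0.0747]
tool_rot: [[0.982, 0.187, 0.004], [0.187, -0.982, -0.001], [0.004, 0.001, -1.0]]
ft_force: [-0.3, 0.3, -0.4]
grip_width: 0.0291
gripper_force: 32.6
time_s: 15.97
position: [0.5944, 0.0416, 0.169]
tool_rot: [[0.982, 0.187, 0.012], [0.187, -0.982, -0.001], [0.011, 0.004, -1.0]]
ft_force: [-0.2, -0.4, -0.7]
grip_width: 0.0296
gripper_force: 32.7
```

```bash
python3 -m handwheel '-17.6 -36.4 0 0 0 57 0;-17.6 -36.4 0 0 0 57 0;-17.6 -36.4 0 0 0 57 0;-17.6 -36.4 0 0 0 57 0;-17.6 -36.4 0 0 0 57 0;-17.6 -36.4 0 0 0 57 0;-17.6 -36.4 0 0 0 57 0;-17.6 -36.4 0 0 0 57 0'; python3 -m handwheel '0 -4 0 0 0 7 0;0 -7 0 0 0 14 0;0 -7 0 0 0 21 0;0 -7 0 0 0 23 0'
python3 - <<'E'
from h import *
save(get_image("top"),"e2.png",(160,180,500,325),2.3)
E
```

```text
time_s: 16.63
position: [0.4604, -0.2311, 0.1627]
tool_rot: [[0.457, 0.89, 0.001], [0.89, -0.457, -0.001], [-0.0, 0.001, -1.0]]
ft_force: [1.5, -0.8, 0.5]
grip_width: 0.0294
gripper_force: 32.7
time_s: 16.97
position: [0.461, -0.3016, 0.1622]
tool_rot: [[0.075, 0.997, 0.0], [0.997, -0.075, -0.0], [-0.0, 0.0, -1.0]]
ft_force: [-0.8, 0.6, -1.3]
grip_width: 0.0291
gripper_force: 32.7
```

Needs dx −4.3, dy −2.4.

```bash
python3 -m handwheel '-3 -2.4 0 0 0 0 0;-4.3 -2.4 -3 0 0 0 0;-4.3 -2.4 -6 0 0 0 0;-4.3 -2.4 -9 0 0 0 0;-4.3 -2.4 -12 0 0 0 0;-4.3 -2.4 -12.8 0 0 0 0;-4.3 -2.4 -12.8 0 0 0 0.45;-4.3 -2.4 -12.8 0 0 0 0.45'; python3 -m handwheel '0 0 0 0 0 0 0.45;0 0 4 0 0 0 0.45;0 0 8 0 0 0 0.45;0 0 12 0 0 0 0.5;0 4 13 0 0 -7 1;0 8 13 0 0 -14 1;0 12 13 0 0 -21 1;0 16 13 0 0 -28 1'; python3 -m handwheel '0 4 0 0 0 -7 1;0 8 0 0 0 -14 1;0 12 0 0 0 -21 1;0 16 0 0 0 -28 1;0 20 0 0 0 -35 1;0 24 0 0 0 -42 1;0 28 0 0 0 -49 1;0 32 0 0 0 -56 1'
python3 - <<'E'
from h import *
im=get_image("top"); save(im,"e3.png",(160,180,500,325),2.3)
E
```

```text
time_s: 17.68
position: [0.419, -0.324, 0.0353]
tool_rot: [[0.078, 0.997, 0.001], [0.997, -0.078, -0.001], [-0.001, 0.001, -1.0]]
ft_force: [0.6, 0.3, 0.4]
grip_width: 0.0383
gripper_force: 0.0
time_s: 18.35
position: [0.4185, -0.1648, 0.1662]
tool_rot: [[0.536, 0.844, 0.003], [0.844, -0.536, -0.002], [-0.0, 0.004, -1.0]]
ft_force: [0.4, -0.0, -0.8]
grip_width: 0.0855
gripper_force: 0.0
time_s: 19.02
position: [0.4193, 0.1138, 0.166]
tool_rot: [[0.986, 0.169, 0.004], [0.169, -0.986, -0.0], [0.004, 0.001, -1.0]]
ft_force: [1.0, -0.4, 0.1]
grip_width: 0.0855
gripper_force: 0.0
```

View pics/e3.png

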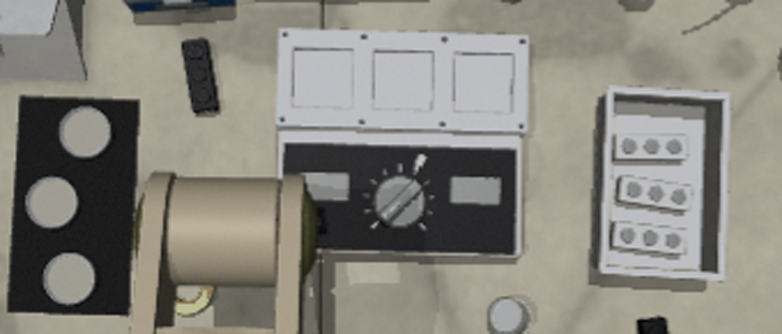

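All three carts are in the tub and the dishes are still at (84,132), (51,202) and (69,277). I'll refine the dish and pocket positions.

Run:
```python
from h import *
im=get_image("top")
for u,v in ((322,79),(402.5,80),(483.5,82)): print("pocket",onz(im,160+u/2.3-.3,180+v/2.3-.3,.066).round(4))
g=cv2.cvtColor(im["color"],cv2.COLOR_RGB2GRAY)
for u,v in ((84,132),(51,202),(69,277)):
    U,V=int(160+u/2.3),int(180+v/2.3); c=(g[V-16:V+17,U-14:U+15]>100).astype(np.uint8)
    k=max(cv2.findContours(c,0,1)[0],key=cv2.contourArea); (x,y),r=cv2.minEnclosingCircle(k)
    print("dish",onz(im,U-14+x,V-16+y,.012).round(4),r)
```

```text
pocket [0.5943 0.0496 0.066 ]
pocket [ 0.5935 -0.0403  0.066 ]
pocket [ 0.5916 -0.1311  0.066 ]
dish [0.5401 0.3256 0.012 ] 11.073647499084473
dish [0.4584 0.3616 0.012 ] 11.10190200805664
dish [0.3715 0.3397 0.012 ] 11.194742202758789
```

```bash
python3 -m handwheel '-0.8 4 0 0 0 -5 1;-1.6 8 0 0 0 -9.7 1;-2.4 12 0 0 0 -9.7 1;-3.2 16 0 0 0 -9.7 1;-4 20 0 0 0 -9.7 1;-4.8 22.6 -2 0 0 -9.7 1;-4.8 22.6 -5 0 0 -9.7 1;-4.8 22.6 -8 0 0 -9.7 1'; python3 -m handwheel '0 0 -3 0 0 0 1;0 0 -5 0 0 0 1;0 0 -5 0 0 0 1'
```

```text
time_s: 19.78
position: [0.3717, 0.3395, 0.0851]
tool_rot: [[1.0, 0.01, 0.005], [0.01, -1.0, 0.002], [0.005, -0.002, -1.0]]
ft_force: [1.2, 0.8, -0.5]
grip_width: 0.0852
gripper_force: 0.0
time_s: 20.03
position: [0.3705, 0.337, 0.0322]
tool_rot: [[1.0, 0.006, -0.004], [0.006, -1.0, -0.002], [-0.004, 0.002, -1.0]]
ft_force: [0.1, -0.5, -0.4]
grip_width: 0.0855
gripper_force: 0.0
```

```bash
python3 -m handwheel '0 0 -1.5 0 0 0 1;0 0 -2.6 0 0 0 1;0 0 -2.6 0 0 0 1;0 0 -2.6 0 0 0 1;0 0 -2.6 0 0 0 1'
```

```text
time_s: 20.45
position: [0.3722, 0.3383, 0.0099]
tool_rot: [[1.0, 0.006, 0.003], [0.006, -1.0, 0.001], [0.003, -0.001, -1.0]]
ft_force: [0.0, 0.1, 0.2]
grip_width: 0.0857
gripper_force: 0.0
```

```bash
python3 -m handwheel '0 0 -0.5 0 0 0 1;0 0 -0.5 0 0 0 0.5;0 0 -0.5 0 0 0 0.5;0 0 -0.5 0 0 0 0.5;0 0 -0.5 0 0 0 0.5;0 0 -0.5 0 0 0 0.5;0 0 -0.5 0 0 0 0.5;0 0 -0.5 0 0 0 0.5' 20;python3 -m handwheel '0 0 1 0 0 0 0.5;0 0 3 0 0 0 0.5;0 0 6 0 0 0 0.5;0 0 9 0 0 0 0.5;0 0 9 0 0 0 0.5;0 0 9 0 0 0 0.5'
python3 - <<'E'
from h import *
a=get_image("top");b=get_image("scene")
c=a["color"][220:320,150:270,::-1]; p=proj(b,status.observe()["position"]).astype(int); print(p)
d=b["color"][p[1]-60:p[1]+40,p[0]-60:p[0]+60,::-1]
cv2.imwrite("pics/f1.png",cv2.resize(np.hstack([c,d]),None,fx=3.3,fy=3.3,interpolation=cv2.INTER_CUBIC))
E
```

```text
time_s: 21.12
position: [0.3713, 0.3381, 0.0036]
tool_rot: [[1.0, 0.006, 0.0], [0.006, -1.0, 0.0], [0.0, -0.0, -1.0]]
ft_force: [-0.2, -2.7, 6.1]
grip_width: 0.0583
gripper_force: 20.8
time_s: 21.62
position: [0.3717, 0.3384, 0.0942]
tool_rot: [[1.0, 0.006, 0.003], [0.006, -1.0, 0.001], [0.003, -0.001, -1.0]]
ft_force: [-0.3, -0.1, -1.4]
grip_width: 0.0586
gripper_force: 21.9
[214 224]
```

View pics/f1.png

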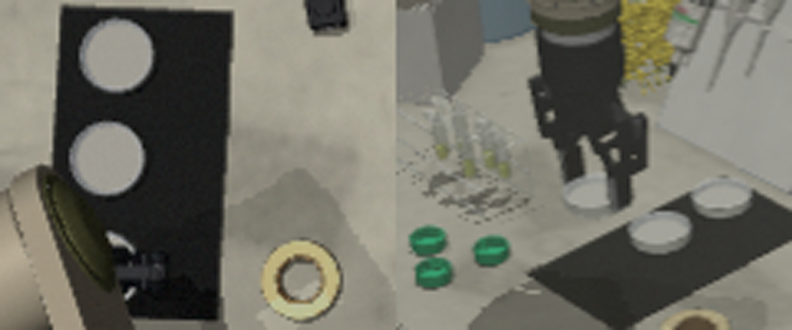

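```bash
python3 -m handwheel '1 -1 2 0 0 0 0.5;2 -3 4 0 0 0 0.5;3 -6 5 0 0 0 0.5;4.4 -9.4 5 0 0 0 0.5;5.8 -12.4 5 0 0 0 0.5;7.2 -15.4 5 0 0 0 0.5;8.7 -18.4 5 0 0 0 0.5;10.1 -21.5 5 0 0 0 0.5';python3 -m handwheel '1.4 -3 0 0 0 0 0.5;2.8 -6 0 0 0 0 0.5;4.2 -9 0 0 0 0 0.5;5.6 -12 0 0 0 0 0.5;7 -15 0 0 0 0 0.5;8.4 -18 0 0 0 0 0.5;9.8 -21 0 0 0 0 0.5;11 -23.4 0 0 0 0 0.5';python3 -m handwheel '0.7 -1.4 0 0 0 0 0.5;0.9 -2 0 0 0 0 0.5;0.9 -2 0 0 0 0 0.5;0.9 -2 0 0 0 0 0.5'
```

```text
time_s: 22.38
position: [0.4722, 0.1215, 0.1417]
tool_rot: [[1.0, 0.006, -0.003], [0.006, -1.0, 0.0], [-0.003, -0.0, -1.0]]
ft_force: [1.0, 1.0, -0.5]
grip_width: 0.0585
gripper_force: 22.0
time_s: 23.05
position: [0.5823, -0.1131, 0.1412]
tool_rot: [[1.0, 0.005, -0.003], [0.005, -1.0, 0.001], [-0.003, -0.001, -1.0]]
ft_force: [0.1, 0.5, 0.0]
grip_width: 0.0587
gripper_force: 22.0
time_s: 23.38
position: [0.5906, -0.1302, 0.1421]
tool_rot: [[1.0, 0.006, -0.002], [0.006, -1.0, 0.001], [-0.002, -0.001, -1.0]]
ft_force: [0.5, 0.8, 0.3]
grip_width: 0.0585
gripper_force: 22.0
```

```bash
python3 -m handwheel '0.1 -0.1 -2 0 0 0 0.5;0.1 -0.1 -4 0 0 0 0.5;0.1 -0.1 -6 0 0 0 0.5;0.1 -0.1 -6.8 0 0 0 0.5;0.1 -0.1 -6.8 0 0 0 0.5;0.1 -0.1 -6.8 0 0 0 0.5';python3 -m handwheel '0 0 -0.3 0 0 0 0.5;0 0 -0.6 0 0 0 0.5;0 0 -0.6 0 0 0 0.5;0 0 -0.6 0 0 0 0.5'
```

```text
time_s: 23.88
position: [0.5923, -0.1313, 0.0757]
tool_rot: [[1.0, 0.006, 0.0], [0.006, -1.0, 0.0], [0.0, -0.0, -1.0]]
ft_force: [0.2, 0.8, 0.4]
grip_width: 0.0582
gripper_force: 22.0
time_s: 24.22
position: [0.5923, -0.132, 0.0695]
tool_rot: [[1.0, 0.006, 0.0], [0.006, -1.0, -0.0], [0.0, 0.0, -1.0]]
ft_force: [-0.8, 0.1, -0.2]
grip_width: 0.0585
gripper_force: 22.0
```

```bash
python3 -m handwheel '0 0.05 -0.3 0 0 0 0.5;0 0.05 -0.3 0 0 0 0.5;0 0.05 -0.3 0 0 0 0.5';python3 -m handwheel '0 0 -0.3 0 0 0 0.5;0 0 -0.3 0 0 0 0.5;0 0 -0.3 0 0 0 0.5'
```

```text
time_s: 24.47
position: [0.5922, -0.1314, 0.0661]
tool_rot: [[1.0, 0.006, -0.0], [0.006, -1.0, 0.0], [-0.0, -0.0, -1.0]]
ft_force: [-0.1, -0.3, -0.4]
grip_width: 0.0583
gripper_force: 22.0
time_s: 24.72
position: [0.5921, -0.1314, 0.0629]
tool_rot: [[1.0, 0.006, -0.0], [0.006, -1.0, 0.0], [-0.0, -0.0, -1.0]]
ft_force: [0.2, -0.0, -0.2]
grip_width: 0.0585
gripper_force: 22.0
```

```bash
python3 -m handwheel '0 0 -0.1 0 0 0 0.5;0 0 -0.1 0 0 0 0.8;0 0 -0.1 0 0 0 0.8;0 0 0 0 0 0 0.8;0 0 3 0 0 0 0.8;0 0 7 0 0 0 0.8;-1 3 7 0 0 0 1;-2 6 7 0 0 0 1';python3 -m handwheel '-1 4 0 0 0 0 1;-2 8 0 0 0 0 1;-3 12 0 0 0 0 1;-4 16 0 0 0 0 1;-5 20 0 0 0 0 1;-6 24 0 0 0 0 1;-7 27 0 0 0 0 1;-8 30 0 0 0 0 1'
python3 - <<'E'
from h import *
a=get_image("top"); save(a,"g1.png",(160,180,400,310),3)
E
```

```text
time_s: 25.38
position: [0.5732, -0.0721, 0.1354]
tool_rot: [[1.0, 0.003, 0.005], [0.003, -1.0, -0.002], [0.005, 0.002, -1.0]]
ft_force: [-0.2, -0.0, -0.7]
grip_width: 0.0854
gripper_force: 0.0
time_s: 26.05
position: [0.4914, 0.2305, 0.1335]
tool_rot: [[1.0, 0.006, 0.0], [0.006, -1.0, 0.0], [0.001, -0.0, -1.0]]
ft_force: [0.5, -0.3, 0.5]
grip_width: 0.0856
gripper_force: 0.0
```

View pics/g1.png

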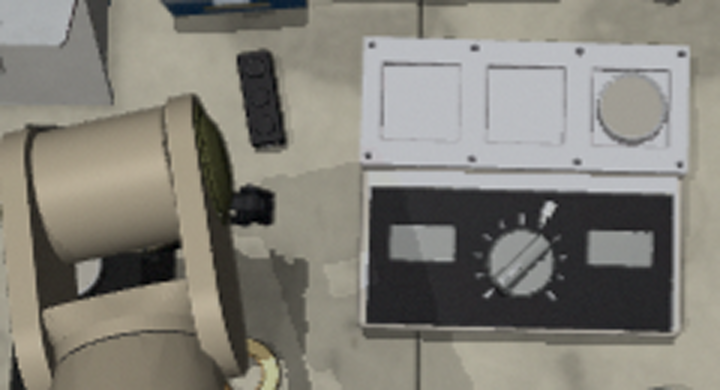

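The first dish sits in the right pocket at (632,107). Next is the middle dish.

```bash
python3 -m handwheel '-1 4 0 0 0 0 1;-2 8 0 0 0 0 1;-3.3 12 -1 0 0 0 1;-3.3 13.1 -4 0 0 0 1;-3.3 13.1 -7 0 0 0 1;-3.3 13.1 -10 0 0 0 1;-3.3 13.1 -12 0 0 0 1;-3.3 13.1 -12 0 0 0 1';python3 -m handwheel '0 0 0 0 0 0 1;0 0 0 0 0 0 1'
python3 - <<'E'
from h import *
im=get_image("scene"); g=im["color"]
for p in ((.5401,.3256,.009),(.4584,.3616,.009)): print(proj(im,p))
x=proj(im,(.5,.34,.01)).astype(int); save(im,"g2.png",(x[0]-60,x[1]-70,x[0]+60,x[1]+50),5)
E
```

```text
time_s: 26.77
position: [0.4573, 0.3586, 0.0094]
tool_rot: [[1.0, 0.006, -0.006], [0.006, -1.0, -0.003], [-0.007, 0.003, -1.0]]
ft_force: [-0.8, -0.5, -0.6]
grip_width: 0.0855
gripper_force: 0.0
time_s: 26.93
position: [0.4601, 0.3599, 0.0147]
tool_rot: [[1.0, 0.005, 0.002], [0.005, -1.0, 0.001], [0.002, -0.001, -1.0]]
ft_force: [-0.5, -0.0, 0.3]
grip_width: 0.0853
gripper_force: 0.0
[259.53121664 227.77808187]
[233.13175896 233.90208602]
```

View pics/g2.png

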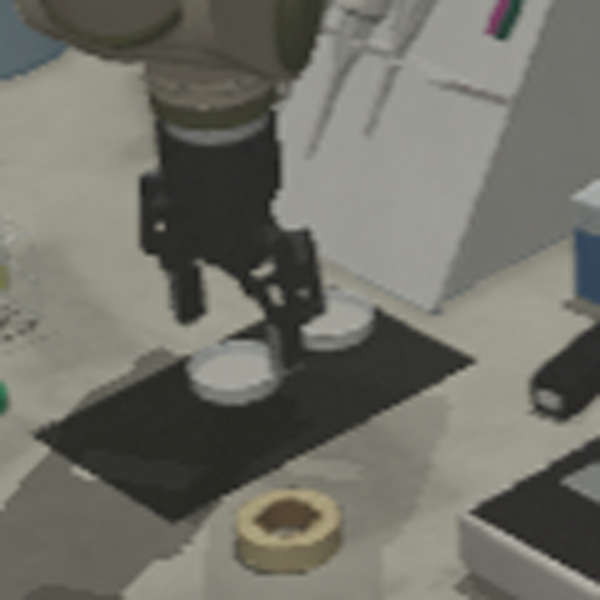

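The middle dish is under the gripper at (233,372). The far dish, at about (335,320), looks shifted from its prediction, so I'll check the numbers.

Run:
```python
from h import *
im=get_image("scene"); x=proj(im,(.5,.34,.01)).astype(int)-[60,70]
for u,v in ((233,372),(330,322)):
    print(onz(im,x[0]+u/5-.4,x[1]+v/5-.4,.010).round(4))
```

```text
[0.4572 0.3597 0.01  ]
[0.5402 0.3586 0.01  ]
```

The far dish was likely knocked about 3 cm in +y, so I'll re-measure it later. Now I'll grasp the middle one.

```bash
python3 -m handwheel '-0.2 0.1 -0.5 0 0 0 1;-0.2 0.1 -1 0 0 0 1;-0.2 0.1 -1 0 0 0 0.5;-0.2 0.1 -1 0 0 0 0.5;-0.2 0.1 -1 0 0 0 0.5;-0.2 0.1 -1 0 0 0 0.5;-0.2 0.1 -1 0 0 0 0.5;-0.2 0.1 -1 0 0 0 0.5' 20;python3 -m handwheel '0 0 0 0 0 0 0.5;0 0 1 0 0 0 0.5;0 0 3 0 0 0 0.5;0 0 6 0 0 0 0.5;0 0 9 0 0 0 0.5;0 0 12 0 0 0 0.5;0.5 -2 13 0 0 0 0.5;1 -5 13 0 0 0 0.5'
```

```text
time_s: 27.7
position: [0.4574, 0.3606, 0.0034]
tool_rot: [[1.0, 0.006, 0.0], [0.006, -1.0, 0.0], [0.0, -0.0, -1.0]]
ft_force: [-1.1, 0.8, 2.1]
grip_width: 0.0581
gripper_force: 21.7
time_s: 28.37
position: [0.4682, 0.312, 0.1369]
tool_rot: [[1.0, 0.009, 0.006], [0.009, -1.0, 0.003], [0.006, -0.003, -1.0]]
ft_force: [0.7, -0.6, -0.7]
grip_width: 0.0582
gripper_force: 21.7
```

```bash
python3 -m handwheel '1.2 -3.4 0 0 0 0 0.5;2.4 -6.8 0 0 0 0 0.5;3.6 -10.2 0 0 0 0 0.5;4.8 -13.6 0 0 0 0 0.5;6 -17 0 0 0 0 0.5;7.2 -20.4 0 0 0 0 0.5;8.4 -23.8 0 0 0 0 0.5;9.6 -27.2 0 0 0 0 0.5';python3 -m handwheel '1.2 -3.4 0 0 0 0 0.5;2.4 -6.8 0 0 0 0 0.5;2.9 -7.8 0 0 0 0 0.5;2.9 -7.8 -1 0 0 0 0.5;2.9 -7.8 -3 0 0 0 0.5;2.9 -7.8 -5 0 0 0 0.5;2.9 -7.8 -5.5 0 0 0 0.5;2.9 -7.8 -5.5 0 0 0 0.5'; python3 -m handwheel '0 0 0 0 0 0 0.5'
```

```text
time_s: 29.03
position: [0.5634, 0.0368, 0.1339]
tool_rot: [[1.0, 0.006, 0.0], [0.006, -1.0, -0.0], [0.0, 0.0, -1.0]]
ft_force: [0.2, 0.7, -0.2]
grip_width: 0.058
gripper_force: 21.7
time_s: 29.7
position: [0.5911, -0.0382, 0.0768]
tool_rot: [[1.0, 0.007, -0.004], [0.007, -1.0, 0.001], [-0.004, -0.001, -1.0]]
ft_force: [0.5, 0.1, -0.9]
grip_width: 0.0587
gripper_force: 21.8
time_s: 29.78
position: [0.5923, -0.0387, 0.0787]
tool_rot: [[1.0, 0.006, 0.0], [0.006, -1.0, 0.0], [0.0, -0.0, -1.0]]
ft_force: [-0.2, -0.0, -0.6]
grip_width: 0.0582
gripper_force: 21.8
```

```bash
python3 -m handwheel '0.1 -0.15 -0.5 0 0 0 0.5;0.1 -0.15 -1 0 0 0 0.5;0.1 -0.15 -1.5 0 0 0 0.5;0.1 -0.15 -1.6 0 0 0 0.5;0.1 -0.15 -1.6 0 0 0 0.5'; python3 -m handwheel '0 0 0 0 0 0 0.8;0 0 0 0 0 0 0.8;0 0 0.1 0 0 0 0.8;0 0 3 0 0 0 0.8;0 0 7 0 0 0 0.8;-3 0 7 0 0 0 1;-7 0 7 0 0 0 1;-11 0 7 0 0 0 1';python3 -m handwheel '-4 0 0 0 0 0 1;-8 0 0 0 0 0 1;-8 0 0 0 0 0 1'
python3 - <<'E'
from h import *
im=get_image("top"); save(im,"g3.png",(160,180,400,310),3)
g=cv2.cvtColor(im["color"],cv2.COLOR_RGB2GRAY)
c=(g[225:310,168:216]>110).astype(np.uint8)
for k in cv2.findContours(c,0,1)[0]:
    (x,y),r=cv2.minEnclosingCircle(k)
    if 8<r<14: print("dish",onz(im,168+x,225+y,.012).round(4),r)
E
```

```text
time_s: 30.2
position: [0.5931, -0.0409, 0.0619]
tool_rot: [[1.0, 0.006, -0.001], [0.006, -1.0, 0.0], [-0.001, -0.0, -1.0]]
ft_force: [-0.2, 0.6, -0.1]
grip_width: 0.0582
gripper_force: 21.8
time_s: 30.87
position: [0.4822, -0.0409, 0.1326]
tool_rot: [[1.0, 0.006, 0.002], [0.006, -1.0, -0.001], [0.002, 0.001, -1.0]]
ft_force: [-0.4, -0.3, -0.4]
grip_width: 0.0854
gripper_force: 0.0
time_s: 31.12
position: [0.3959, -0.039, 0.1315]
tool_rot: [[1.0, 0.005, -0.007], [0.005, -1.0, 0.002], [-0.007, -0.002, -1.0]]
ft_force: [-0.2, 0.4, -0.7]
grip_width: 0.0853
gripper_force: 0.0
dish [0.5423 0.3645 0.012 ] 10.990925788879395
```

View pics/g3.png

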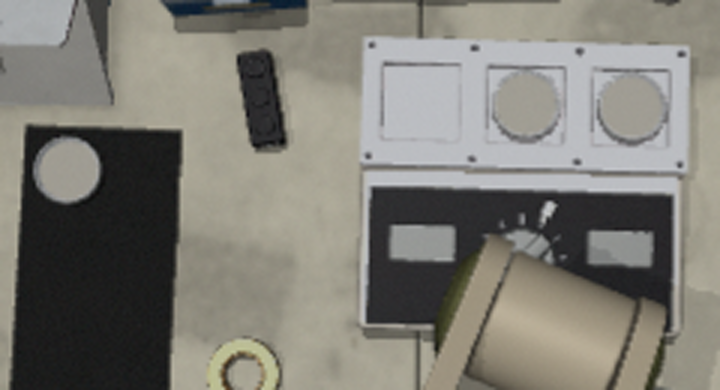

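Dish a now lies at crop (67,170), which is (0.542, 0.3645) and still on the mat. Two dishes sit in their pockets. I'll fetch the third.

```bash
python3 -m handwheel '1 3.8 0 0 0 0 1;2 7.6 0 0 0 0 1;3 11.4 0 0 0 0 1;4 15.2 0 0 0 0 1;5 19 0 0 0 0 1;6 22.8 0 0 0 0 1;7.4 26.4 0 0 0 0 1;8.8 30 0 0 0 0 1';python3 -m handwheel '1.4 3 -1 0 0 0 1;2.8 6 -2 0 0 0 1;4.2 9 -4 0 0 0 1;5.8 10.3 -6 0 0 0 1;5.8 10.3 -9 0 0 0 1;5.8 10.3 -11 0 0 0 1;5.8 10.3 -11 0 0 0 1;5.8 10.3 -11 0 0 0 1'; python3 -m handwheel '0 0 0 0 0 0 1;0 0 0 0 0 0 1'
```

```text
time_s: 31.83
position: [0.4923, 0.2618, 0.1325]
tool_rot: [[1.0, 0.006, 0.001], [0.006, -1.0, 0.0], [0.001, -0.0, -1.0]]
ft_force: [0.1, -0.1, 0.6]
grip_width: 0.0855
gripper_force: 0.0
time_s: 32.5
position: [0.5495, 0.3624, 0.0217]
tool_rot: [[1.0, 0.006, -0.001], [0.006, -1.0, -0.0], [-0.001, 0.0, -1.0]]
ft_force: [0.4, 0.6, -0.5]
grip_width: 0.0853
gripper_force: 0.0
time_s: 32.67
position: [0.5503, 0.3625, 0.0242]
tool_rot: [[1.0, 0.005, 0.003], [0.005, -1.0, 0.001], [0.003, -0.001, -1.0]]
ft_force: [0.0, -0.2, 0.5]
grip_width: 0.0854
gripper_force: 0.0
```

```bash
python3 -m handwheel '-0.8 0.2 -0.6 0 0 0 1;-0.8 0.2 -1.3 0 0 0 1;-0.8 0.2 -1.9 0 0 0 1;-0.8 0.2 -1.9 0 0 0 1;-0.8 0.2 -1.9 0 0 0 0.5;-0.8 0.2 -1.9 0 0 0 0.5;-0.8 0.2 -1.9 0 0 0 0.5;-0.8 0.2 -1.9 0 0 0 0.5' 20;python3 -m handwheel '0 0 0 0 0 0 0.5;0 0 0 0 0 0 0.5;0 0 1 0 0 0 0.5;0 0 3 0 0 0 0.5;0 0 6 0 0 0 0.5;0 0 9 0 0 0 0.5;0 0 12 0 0 0 0.5;0 0 13 0 0 0 0.5'
```

```text
time_s: 33.33
position: [0.5416, 0.3641, 0.0036]
tool_rot: [[1.0, 0.005, 0.001], [0.005, -1.0, 0.0], [0.001, -0.0, -1.0]]
ft_force: [1.1, 0.3, 1.4]
grip_width: 0.058
gripper_force: 21.7
time_s: 34.0
position: [0.5424, 0.3647, 0.1385]
tool_rot: [[1.0, 0.006, 0.007], [0.006, -1.0, 0.003], [0.007, -0.003, -1.0]]
ft_force: [0.5, 0.7, 0.0]
grip_width: 0.0584
gripper_force: 21.7
```

```bash
python3 -m handwheel '0 -3 0 0 0 0 0.5;0.5 -6.5 0 0 0 0 0.5;1.3 -10 0 0 0 0 0.5;2.1 -13.5 0 0 0 0 0.5;2.9 -17 0 0 0 0 0.5;3.7 -20.5 0 0 0 0 0.5;4.5 -24 0 0 0 0 0.5;4.9 -27.5 0 0 0 0 0.5';python3 -m handwheel '0.4 -3 0 0 0 0 0.5;0.4 -4 0 0 0 0 0.5;0.4 -4 -1 0 0 0 0.5;0.4 -4 -3 0 0 0 0.5;0.4 -4 -5 0 0 0 0.5;0.4 -4 -5.5 0 0 0 0.5;0.4 -4 -5.5 0 0 0 0.5;0.4 -4 -5.5 0 0 0 0.5'; python3 -m handwheel '0 0 0 0 0 0 0.5'
```

```text
time_s: 34.67
position: [0.5904, 0.0872, 0.1329]
tool_rot: [[1.0, 0.005, -0.001], [0.005, -1.0, 0.0], [-0.001, -0.0, -1.0]]
ft_force: [0.6, -0.8, -1.1]
grip_width: 0.0582
gripper_force: 21.8
time_s: 35.33
position: [0.5942, 0.0501, 0.0784]
tool_rot: [[1.0, 0.007, -0.0], [0.007, -1.0, 0.0], [-0.0, -0.0, -1.0]]
ft_force: [0.6, -0.3, 0.3]
grip_width: 0.0583
gripper_force: 21.8
time_s: 35.42
position: [0.5947, 0.0497, 0.0792]
tool_rot: [[1.0, 0.006, 0.002], [0.006, -1.0, -0.0], [0.002, 0.0, -1.0]]
ft_force: [-0.1, -0.9, 0.4]
grip_width: 0.0584
gripper_force: 21.8
```

Centred on the pocket. I'll lower, release, and back off towards the tub so the view is clear.

```bash
python3 -m handwheel '0 0 -0.5 0 0 0 0.5;0 0 -1 0 0 0 0.5;0 0 -1.5 0 0 0 0.5;0 0 -1.65 0 0 0 0.5;0 0 -1.65 0 0 0 0.5'; python3 -m handwheel '0 0 0 0 0 0 0.8;0 0 0 0 0 0 0.8;0 0 0.1 0 0 0 0.8;0 0 3 0 0 0 0.8;0 0 7 0 0 0 0.8;-4 0 9 0 0 7 0.5;-8 0 9 0 0 14 0.5;-12 0 9 0 0 21 0.4';python3 -m handwheel '-4 3 0 0 0 7 0.4;-6 7 0 0 0 14 0.4;-6 9 0 0 0 21 0.4;-6 9 0 0 0 28 0.4;-6 9 0 0 0 35 0.4;-6 9 0 0 0 42 0.4;-6 9 0 0 0 49 0.4;-6 9 0 0 0 56 0.4'
python3 - <<'E'
from h import *
im=get_image("top"); save(im,"h1.png",(265,180,485,320),3.5)
g=cv2.cvtColor(im["color"],cv2.COLOR_RGB2GRAY)[185:250,270:405]
k=cv2.HoughCircles(cv2.resize(g,None,fx=4,fy=4,interpolation=cv2.INTER_CUBIC),cv2.HOUGH_GRADIENT,1,100,param1=60,param2=18,minRadius=40,maxRadius=56)
for u,v,r in k[0]: print(onz(im,270+u/4-.4,185+v/4-.4,.074).round(4),r/4)
E
```

```text
time_s: 35.83
position: [0.5941, 0.0491, 0.0616]
tool_rot: [[1.0, 0.006, -0.0], [0.006, -1.0, 0.0], [-0.0, -0.0, -1.0]]
ft_force: [0.2, -0.2, 0.5]
grip_width: 0.0583
gripper_force: 21.9
time_s: 36.5
position: [0.4733, 0.049, 0.1527]
tool_rot: [[0.929, 0.369, 0.003], [0.369, -0.929, -0.0], [0.003, 0.002, -1.0]]
ft_force: [0.1, 0.2, -0.4]
grip_width: 0.0346
gripper_force: 0.0
time_s: 37.17
position: [0.4142, 0.1391, 0.1518]
tool_rot: [[0.213, 0.977, 0.0], [0.977, -0.213, 0.0], [0.0, 0.0, -1.0]]
ft_force: [0.5, -1.1, 0.2]
grip_width: 0.0342
gripper_force: 0.0
[0.5939 0.05   0.074 ] 11.375
[ 0.592  -0.1315  0.074 ] 11.1
[ 0.5936 -0.04    0.074 ] 11.375
```

View pics/h1.png

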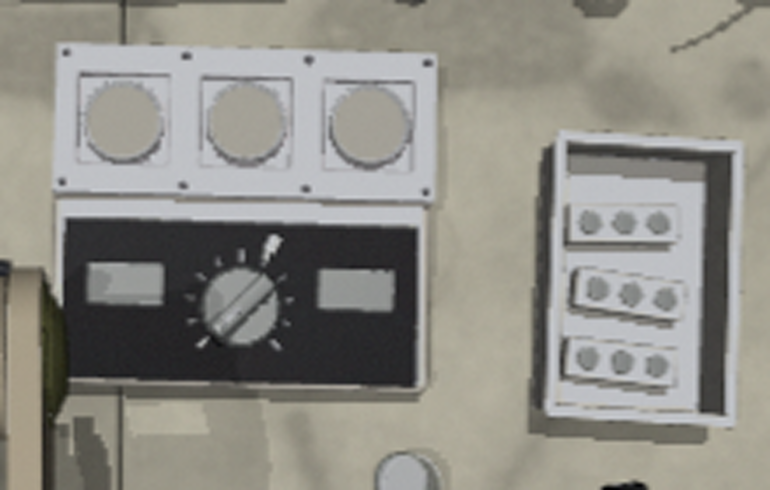

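All three dishes are seated and all three carts are in the tub. Next, the dial.

```bash
python3 -m handwheel '1 -4 0 0 0 7 0.4;2 -8 0 0 0 14 0.4;3 -12 0 0 0 21 0.4;4 -16 0 0 0 28 0.4;4.4 -17.7 0 0 0 35 0.4;4.4 -17.7 0 0 0 42 0.4;4.4 -17.7 0 0 0 49 0.4;4.4 -17.7 0 0 0 55.5 0.4';python3 -m handwheel '0 0 -2 0 0 0 0.4;0 0 -4 0 0 0 0.4;0 0 -5 0 0 0 0.4;0 0 -5 0 0 0 0.4;0 0 -5 0 0 0 0.4'
```

```text
time_s: 37.88
position: [0.4583, -0.0389, 0.1516]
tool_rot: [[-0.635, 0.773, -0.0], [0.773, 0.635, 0.0], [0.0, -0.0, -1.0]]
ft_force: [0.1, -0.4, -0.5]
grip_width: 0.0343
gripper_force: 0.0
time_s: 38.3
position: [0.4582, -0.038, 0.1017]
tool_rot: [[-0.632, 0.775, -0.001], [0.775, 0.632, 0.0], [0.0, -0.0, -1.0]]
ft_force: [-0.4, 0.1, -0.1]
grip_width: 0.0343
gripper_force: 0.0
```

```bash
python3 -m handwheel '0 0 -1.5 0 0 4 0.4;0 0 -3 0 0 4 0.4;0 0 -3.4 0 0 4 0.4;0 0 -3.4 0 0 4 0.4;0 0 -3.4 0 0 4 0;0 0 -3.4 0 0 4 0;0 0 -3.4 0 0 4 0;0 0 -3.4 0 0 4 0' 40; python3 -m handwheel '0 0 0 0 0 0 0;0 0 0 0 0 0 0;0 0 0 0 0 -6 0;0 0 0 0 0 -12 0;0 0 0 0 0 -18 0;0 0 0 0 0 -24 0;0 0 0 0 0 -30 0;0 0 0 0 0 -36 0'; python3 -m handwheel '0 0 0 0 0 -6 0;0 0 0 0 0 -12 0;0 0 0 0 0 -18 0;0 0 0 0 0 -24 0;0 0 0 0 0 -30 0;0 0 0 0 0 -36 0;0 0 0 0 0 -42 0;0 0 0 0 0 -48 0'; python3 -m handwheel '0 0 0 0 0 -6 0;0 0 0 0 0 -12 0;0 0 0 0 0 -18 0;0 0 0 0 0 -24 0;0 0 0 0 0 -30 0;0 0 0 0 0 -36 0;0 0 0 0 0 -42 0;0 0 0 0 0 -48 0'
```

```text
time_s: 38.97
position: [0.4581, -0.0388, 0.0689]
tool_rot: [[-0.686, 0.727, 0.0], [0.727, 0.686, -0.002], [-0.002, -0.001, -1.0]]
ft_force: [-5.1, -5.5, 5.0]
grip_width: 0.0131
gripper_force: 41.2
time_s: 39.63
position: [0.457, -0.0393, 0.0688]
tool_rot: [[-0.123, 0.992, -0.002], [0.992, 0.123, -0.003], [-0.003, -0.003, -1.0]]
ft_force: [-11.9, -10.9, 9.6]
grip_width: 0.0127
gripper_force: 41.7
time_s: 40.3
position: [0.4556, -0.0389, 0.0688]
tool_rot: [[0.655, 0.756, -0.006], [0.756, -0.655, -0.002], [-0.006, -0.003, -1.0]]
ft_force: [-18.6, -9.0, 15.2]
grip_width: 0.0128
gripper_force: 42.5
time_s: 40.97
position: [0.4548, -0.0376, 0.0688]
tool_rot: [[1.0, 0.019, -0.007], [0.019, -1.0, 0.0], [-0.007, -0.0, -1.0]]
ft_force: [-18.6, -0.9, 18.6]
grip_width: 0.0131
gripper_force: 42.9
```

```bash
python3 -m handwheel '0.2 0 0 0 0 -6 0;0.2 0 0 0 0 -12 0;0.2 0 0 0 0 -18 0;0.2 0 0 0 0 -24 0;0.2 0 0 0 0 -28 0;0.2 0 0 0 0 -28 0'; python3 -m handwheel '0 0 0 0 0 0 0.4;0 0 0 0 0 0 0.4;0 0 0 0 0 0 0.4;0 0 0 0 0 0 0.4;0 0 4 0 0 0 0.4;0 0 8 0 0 0 0.4;-4 0 8 0 0 0 0.4;-7 -4 8 0 0 0 0.4';python3 -m handwheel '0 -4 3 0 0 0 0.4;0 -8 4 0 0 0 0.4;0 -12 4 0 0 0 0.4;0 -16 4 0 0 0 0.4;0 -16 4 0 0 0 0.4'
python3 - <<'E'
from h import *
im=get_image("top"); save(im,"h2.png",(270,185,400,300),6)
E
```

```text
time_s: 41.47
position: [0.4551, -0.0367, 0.0687]
tool_rot: [[0.892, -0.451, -0.011], [-0.451, -0.892, 0.002], [-0.011, 0.003, -1.0]]
ft_force: [-25.1, 2.6, 26.1]
grip_width: 0.0135
gripper_force: 43.8
time_s: 42.13
position: [0.3948, -0.0689, 0.1495]
tool_rot: [[0.896, -0.444, 0.004], [-0.444, -0.896, -0.001], [0.004, -0.001, -1.0]]
ft_force: [0.1, -2.0, -0.2]
grip_width: 0.0342
gripper_force: 0.0
time_s: 42.55
position: [0.3955, -0.2374, 0.1881]
tool_rot: [[0.892, -0.453, 0.002], [-0.453, -0.892, -0.003], [0.003, 0.002, -1.0]]
ft_force: [0.5, 0.3, -0.1]
grip_width: 0.0341
gripper_force: 0.0
```

View pics/h2.png

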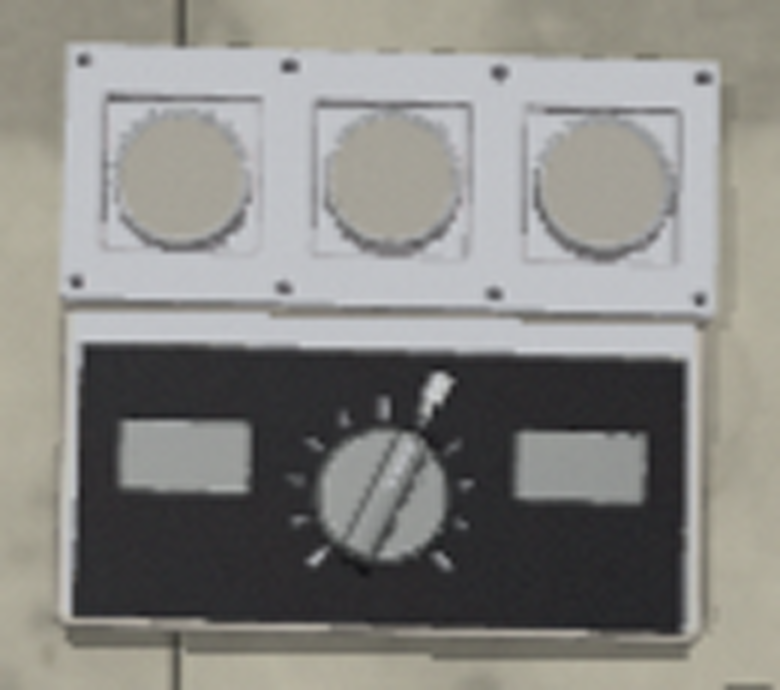

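The pointer line at about 28° from vertical matches the tab at (437,392), within about 2°. Dishes and carts are in place and the arm is clear.

```bash
python3 -c "
from rig import env; print(env.close_job())"
```

```text
the job is handed in; nothing more can be done
None
```

I handed the job in without a returned verdict; in the last pictures all three cartridges were in the tub, all three dishes lay flat in pockets, and after first going back to zero the dial was left within about 2° of the set-point tab.

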